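# Probe the weld, then hold the spring clamp open

### The job

Check the L-shaped weld on the bracket in the clamping fixture: take the yellow probe pen from its stand and run its tip slowly (about 3 to 5 cm/s), lightly touching or just above the bead, from the end with the green dot, round the corner, to the end with the white dot, then hang the pen back upright in its stand and let go of it. Then pull the orange T-handle of the spring-return clamp out until its yellow pointer stands over the red clip, so that a colleague can lift the bracket out, and keep it there: the program finishes while the gripper is still holding the handle at the mark. Do not shift the bracket or the red clip and leave the other things on the bench where they are.

Things in the scene. Friction and masses are not known exactly. Their poses are not given: they have to be found in the camera images.
- probe: yellow and steel probe pen, 120 mm long, about 120 g, standing vertically, tip down. Origin at the tip, z up along the pen. From the tip up: steel nose narrowing to a 2 mm radius tip, 18 mm thick steel barrel to 60 mm, black collar 36 mm across from 60 to 66 mm, yellow round grip 18 mm thick from 66 to 120 mm (take it here from above, any yaw).
- probe_tip (a point): the tip (lowest point) of the probe pen
- stand: fixed white block, 60 x 60 mm and 70 mm tall, on a low 90 mm square foot (6 mm thick), with an upright through hole 26 mm wide in its middle, mouth slightly chamfered. Origin at the centre of its underside. The pen hangs in it by its collar, which rests on the top face, so that the tip is then 10 mm above the bench.
- fixture: fixed fixture plate 300 x 190 x 15 mm with a blue slide guide (top 55 mm above the bench). Origin on the bench; the plate runs from x -170 to +130 mm and y -95 to +95 mm in its frame. Its own -x is the direction in which the handle is pulled (about the robot's right, world -y, at every start within 0.3 rad); its y axis lies along the T-handle's bar.
- bracket: loose dark steel bracket, plate 100 x 150 x 10 mm, 0.9 kg, on the fixture plate between low pins, top face 25 mm above the bench, upright lug 30 mm tall at its +y edge. Axes about as the fixture's, origin at the centre of its underside. Copper-coloured L-shaped weld bead 7 mm wide on top, 2 mm proud and not solid: the tip runs on the plate.
- seam_start (a point): start of the weld path, beside the green dot, on the plate's top face (25 mm above the bench), at (-10, -60, 10) mm in the bracket's frame
- seam_corner (a point): the corner of the weld path, at (-10, 20, 10) mm in the bracket's frame: 80 mm from the start along the bracket's +y
- seam_end (a point): end of the weld path, beside the white dot, at (40, 20, 10) mm in the bracket's frame: 50 mm from the corner along the bracket's +x
- pull_handle: orange T-handle of the clamp's slide: round bar 18 mm thick, 90 mm long along its y axis, on a thinner upright post (14 mm) below its middle. Origin at the middle of the bar, 95 mm above the bench; 40 mm of free height over the blue guide. Axes as the fixture's; pinch it from above with the fingers on its -x and +x sides. It moves straight along the fixture's -x when pulled.
- clamp_slide (a joint): travel of the clamp slide and handle, m: 0 fully home, grows as the handle is pulled, at most 0.065. A spring pulls it home with about 6 N at 0, rising 1.8 N per 10 mm (about 15 N at 50 mm).
- pointer (a point): end of the yellow pointer fixed to the slide, over the white scale rail, 40 mm above the bench; it moves with the handle, 78 mm beside it in the fixture's -y
- mark (a point): centre of the red clip (10 mm long along the travel) on the scale rail, 36 mm above the bench; the pointer passes 1 mm over it. It sits 28 to 50 mm of travel from the pointer's home position, along the fixture's -x, and does not move.
- hammer: bystander: hammer lying at the back of the bench; leave it alone
- wire_brush: bystander: brush lying on the left; leave it alone
- wrench: bystander: wrench lying behind the pen stand; leave it alone
- spray_can: bystander: spray can with blue label, 60 mm across, 160 mm tall, on the left; leave it alone
- magnet: bystander: red welding magnet, 100 x 18 mm, 80 mm tall, at the back right; leave it alone
- pipe_offcut: bystander: short steel pipe, 60 mm across, 50 mm tall, at the back left; leave it alone
- nut_tin: bystander: round aluminium bowl, 90 mm across, 40 mm tall, at the back right; leave it alone
Not all that is in view belongs to the job. Leave any pink look-alike of the probe alone. There is more than one size of the stand; the one meant has the size given above.

How it is judged (in metres and radians):
On the way, in this order (a step that is already met when the one before it is completed fails the run):
1. the held pen's tip is on the weld at the green-dot end of the weld (6 mm to either side, at most 7 mm above) (x of probe_tip in the frame of seam_start between -0.006 and 0.006 m and y of probe_tip in the frame of seam_start between -0.006 and 0.006 m and z of probe_tip in the frame of seam_start between -0.004 and 0.007 m and contact force between the fingers and probe above 0.5 N), for 0.02 s.
2. the held pen's tip is on the weld a quarter along the first leg (6 mm to either side, at most 7 mm above) (x of probe_tip in the frame of seam_start between -0.006 and 0.006 m and y of probe_tip in the frame of seam_start between 0.014 and 0.026 m and z of probe_tip in the frame of seam_start between -0.004 and 0.007 m and contact force between the fingers and probe above 0.5 N), for 0.02 s.
3. the held pen's tip is on the weld half-way along the first leg (6 mm to either side, at most 7 mm above) (x of probe_tip in the frame of seam_start between -0.006 and 0.006 m and y of probe_tip in the frame of seam_start between 0.034 and 0.046 m and z of probe_tip in the frame of seam_start between -0.004 and 0.007 m and contact force between the fingers and probe above 0.5 N), for 0.02 s.
4. the held pen's tip is on the weld three quarters along the first leg (6 mm to either side, at most 7 mm above) (x of probe_tip in the frame of seam_start between -0.006 and 0.006 m and y of probe_tip in the frame of seam_start between 0.054 and 0.066 m and z of probe_tip in the frame of seam_start between -0.004 and 0.007 m and contact force between the fingers and probe above 0.5 N), for 0.02 s.
5. the held pen's tip is on the weld at the corner (6 mm to either side, at most 7 mm above) (x of probe_tip in the frame of seam_start between -0.006 and 0.006 m and y of probe_tip in the frame of seam_start between 0.074 and 0.086 m and z of probe_tip in the frame of seam_start between -0.004 and 0.007 m and contact force between the fingers and probe above 0.5 N), for 0.02 s.
6. the held pen's tip is on the weld a third along the second leg (6 mm to either side, at most 7 mm above) (x of probe_tip in the frame of seam_corner between 0.011 and 0.023 m and y of probe_tip in the frame of seam_corner between -0.006 and 0.006 m and z of probe_tip in the frame of seam_corner between -0.004 and 0.007 m and contact force between the fingers and probe above 0.5 N), for 0.02 s.
7. the held pen's tip is on the weld two thirds along the second leg (6 mm to either side, at most 7 mm above) (x of probe_tip in the frame of seam_corner between 0.028 and 0.04 m and y of probe_tip in the frame of seam_corner between -0.006 and 0.006 m and z of probe_tip in the frame of seam_corner between -0.004 and 0.007 m and contact force between the fingers and probe above 0.5 N), for 0.02 s.
8. the held pen's tip is on the weld at the white-dot end (6 mm to either side, at most 7 mm above) (x of probe_tip in the frame of seam_corner between 0.044 and 0.056 m and y of probe_tip in the frame of seam_corner between -0.006 and 0.006 m and z of probe_tip in the frame of seam_corner between -0.004 and 0.007 m and contact force between the fingers and probe above 0.5 N), for 0.02 s.
9. the pen hangs by its collar, upright in its stand, let go (horizontal distance between probe and stand below 0.007 m and angle between probe's own z axis and vertical below 0.12 rad and z of probe in the frame of stand between 0.005 and 0.015 m and contact force between each of the arm, the fingers and probe below 0.1 N), for 0.2 s.
10. the fingers hold the handle with the pointer over the red clip (x of pointer in the frame of mark between -0.005 and 0.005 m and contact force between the fingers and pull_handle above 3 N), for 0.5 s.
At the end, for the whole second after the job is handed in: The gripper's fingers still hold the T-handle (over 3 N) with the pointer at rest within 5 mm of the middle of the red clip along the travel; the pen hangs upright in its stand, let go (within 7 mm of the hole's axis); the bracket lies within 8 mm of where it was (all of step 9 and all of step 10 and distance of bracket from where it was at the start of the episode below 0.008 m and velocity of joint clamp_slide between -0.02 and 0.02 m/s); the arm keeps its last pose, push and grip.
It fails at once if the pen runs along the weld faster than 0.12 m/s (z of probe_tip in the frame of bracket between 0 and 0.017 m and x of probe_tip in the frame of bracket between -0.02 and 0.05 m and y of probe_tip in the frame of bracket between -0.07 and 0.03 m and linear speed of probe above 0.12 m/s).
It fails at once if the pen is pressed on the bracket with more than 25 N (contact force between probe and bracket above 25 N).
It fails at once if the bracket is shifted by more than 8 mm (distance of bracket from where it was at the start of the episode above 0.008 m).
It fails at once if the red clip is shifted by more than 4 mm (distance of mark from where it was at the start of the episode above 0.004 m).
It fails at once if another thing on the bench is moved by more than 30 mm (distance of any of hammer, wire_brush, wrench, spray_can, magnet, pipe_offcut, nut_tin from where it was at the start of the episode above 0.03 m).
It also fails if it takes over 64 s, if anything falls off the work surface, if the arm or the gripper's body presses on something with over 40 N, if the wrist force passes 120 N, or if a joint passes its speed limit or range.

### The arm

A 6-joint arm with a two-finger parallel gripper is mounted at the origin on the work surface. World frame = base frame: x ahead of the robot, y to its left, z up, the work surface at z = 0. Lengths are in m, angles in degrees, forces in N, time in s.
With the tool pointing down it reaches from about 0.25 to 0.725 m from the base axis. Payload 9.7 kg.
Tool frame: the origin (TCP) lies midway between the tips of the shut fingers; the grasp point (between the pads) lies 19 mm behind it; z points along the fingers, y is the line along which they close (so a half turn about z gives the same grasp; the last joint's range is limited). The gripper opens to 85 mm and grips with 20 to 120 N. Pads are 22 mm wide; open, the fingers measure 114 mm over their backs; the gripper's body (76 mm by 85 mm) begins 54 mm behind the grasp point. The pads swing forward as they close: fully open they stand 13 mm farther back than shut.
Start: joints at [-75.115, 4.979, 10.078, 95.1, 0, 90], TCP at [0.141, -0.532, 0.231] pointing down, gripper open.
Joint ranges: [-179.16, 179.16], [-48.56, 103.87], [-65.8, 70.77], [-126.05, 130.52], [-82.76, 87.17], [-180, 180]. Speed limits (degrees/s): [127.2, 127.2, 147.25, 180, 180, 180].

### API

Orientations are given as [roll, pitch, yaw] about the fixed x, y, z axes, in that order (R = Rz(yaw) Ry(pitch) Rx(roll)).
In Python, from workcell import * gives the robot as it stands.
- The arm moves only by the tool servo_tool, never from a script. Its argument "moves" is a list of rows, each a list of 4 numbers: the shift along the world's x, y, z in cm, then the turn about the world's z in rad. A call has 1 to 20 rows; each row is the pose to reach, as a shift and turn from the pose commanded when the call began; what a row does not reach only later rows make up. A row lasts 1/12 s, in which the tool goes at most 41.7 mm and 7.16 degrees, less where a joint would pass 70% of its speed; a pose out of reach is approached as far as the arm can. A call with a gripper value outside its range is refused whole. "claw" is the closure, from 0 (fully open) to 1 (shut), set as the call begins (left out, the last holds). The fingers move at their own pace and stop on an object; "force" is the grip in N (left out, the last holds). Time passes only in rows, so rows that repeat a pose let the fingers close. It gives the time, the measured TCP pose, the force, the opening and the grip force at its end, in the units of the state.
- get_obs(): the state, without advancing time (a new reading comes with each control period).
- camera(name): name is "side" or "top"; returns the picture (420x560x3 uint8, red, green, blue); there is no depth.
- get_calibration(name): a dict with "fx", "fy", "cx", "cy" (pixels), "k1" (the pictures are not rectified: a ray, as slopes to the right and down, at radius r is drawn at 1 + k1 r^2 times it, then the intrinsics apply), "rvec" (rotation vector, rad) and "tvec" (3), from world to camera coordinates, as OpenCV has them. Camera axes: x right, y down, z forward; pixel columns grow to the right and rows downward; lengths in m; the calibration is good to about 2 mm. A picture is of the moment at which its call begins. get_calibration takes no time and is no camera call.
- job_done(): hands the job in; it is judged then, once.
The state is a dict: "time": time; "q": joint angles; "qd": joint speeds; "joint_efforts": joint torques, N m; "ee_pos": TCP position; "tcp_rot": TCP orientation; "wrist_force": force on the tool from outside, world axes, zero at the start; "torque": the same for the moment, N m; "opening": finger opening in m; "grasp_force": force on a finger pad.
Only numpy, scipy, OpenCV 4.12 (cv2) and the standard library are available. Lean on these libraries where they do the work, as an engineer would, in place of code of your own. Each camera call takes 0.05 s, during which the arm holds its last target. There are 200 camera calls.

## Working session

There is one attempt and no reset: what is moved stays moved. The work goes in short steps, Python scripts to look and compute and a tool call to move; the robot and the scene stay as the last step left them, time stands still between calls to the robot, and variables do not carry over. Pictures are saved under pics/ and viewed, at most 10 in all, crops included, and the job is handed in when it is done.

Besides the shell and the picture viewer there is one more tool, called after ">>>" as name(argument=value, ...) on one line, values as JSON. servo_tool: Moves the arm, as the interface text tells. Its arguments: {"type":"object","properties":{"moves":{"type":"array","items":{"type":"array","items":{"type":"number"}}},"claw":{"type":"number"},"force":{"type":"number"}},"required":["moves"]}

```bash
mkdir -p pics; cat > h.py <<'E'
from workcell import *
import numpy as np, cv2
def cal(n):
    c=get_calibration(n); K=np.array([[c['fx'],0,c['cx']],[0,c['fy'],c['cy']],[0,0,1]])
    return K,np.array([c['k1'],0,0,0,0]),cv2.Rodrigues(np.array(c['rvec'],float))[0],np.array(c['tvec'],float).reshape(3)
def ray(n,px):
    K,d,R,t=cal(n); u=cv2.undistortPoints(np.array(px,float).reshape(-1,1,2),K,d).reshape(-1,2)
    D=np.c_[u,np.ones(len(u))]@R; return -R.T@t,D
def onz(n,px,z):
    o,D=ray(n,px); return o+D*((z-o[2])/D[:,2:])
def proj(n,P):
    K,d,R,t=cal(n); return cv2.projectPoints(np.array(P,float).reshape(-1,1,3),cv2.Rodrigues(R)[0],t,K,d)[0].reshape(-1,2)
def snap(n): return np.array(camera(n))
def save(f,im,s=1):
    cv2.imwrite('pics/'+f,cv2.cvtColor(cv2.resize(im,None,fx=s,fy=s,interpolation=cv2.INTER_CUBIC),cv2.COLOR_RGB2BGR))
def blobs(im,lo,hi,amin=8):
    h=cv2.cvtColor(im,cv2.COLOR_RGB2HSV); m=cv2.inRange(h,np.array(lo),np.array(hi))
    n,l,s,c=cv2.connectedComponentsWithStats(m); return [(c[i].round(1),s[i].tolist()) for i in range(1,n) if s[i][4]>=amin]
E
python3 - <<'E'
from h import *
for n in('top','side'):
    im=snap(n); np.save(n+'0.npy',im); save(n+'0.png',im,1.4); K,d,R,t=cal(n); print(n,(-R.T@t).round(3),K[0,0],d[0])
print(get_obs())
E
```

```text
top [0.365 0.017 1.153] 430.3620266211115 -0.028814812301306066
side [ 0.281 -1.003  0.807] 456.04138430629007 -0.057147285412398593
{'time': 0.1, 'q': array([-7.51132703e+01,  5.00805319e+00,  1.00373632e+01,  9.51031113e+01,
        7.11859551e-04,  8.99999774e+01]), 'qd': array([ 0.03241734, -0.02362312,  0.09483439, -0.05650963, -0.07170402,
        0.07159185]), 'joint_efforts': array([ 3.63114141e-04, -5.21558654e+01,  4.65655804e+01,  1.59069349e-02,
        1.44454663e-05,  1.55049776e-05]), 'ee_pos': array([ 0.14124115, -0.53130467,  0.23063839]), 'tcp_rot': array([-1.79926199e+02, -7.11888060e-04,  1.48867514e+01]), 'wrist_force': array([ 0.17733469, -0.00708541,  0.25219948]), 'torque': array([-0.04402122,  0.02150433,  0.01013301]), 'grasp_force': 0.0, 'opening': 0.08579668347464109}
```

View pics/top0.png

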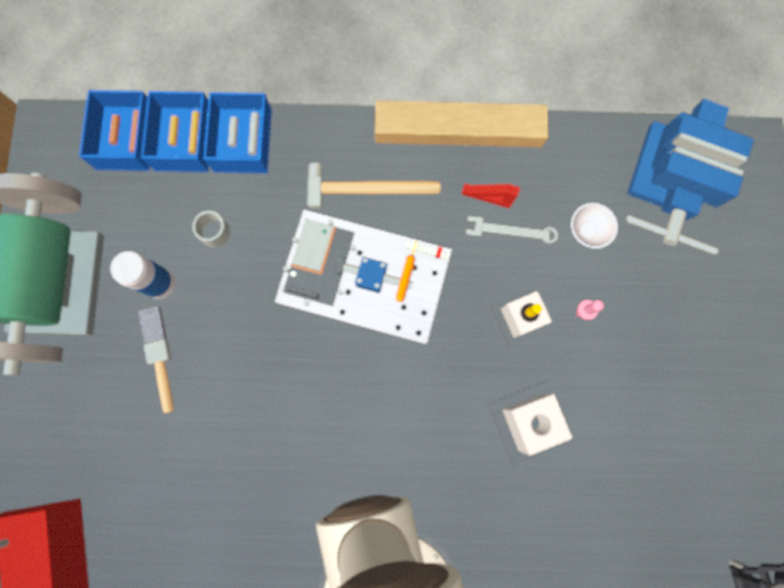

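View pics/side0.png

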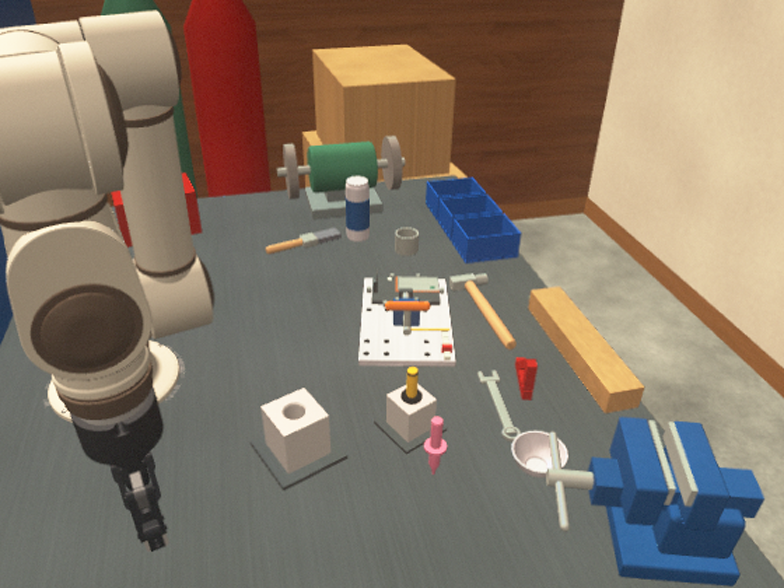

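Top view: the yellow pen stands at about (529,312) of the 1.4x picture in the small stand, and the pink look-alike is at (590,308). A bigger empty stand is at (538,425), the fixture at (365,278), the orange bar at (405,278) and the red clip at (439,252). In the side view the pen is at (412,385) and the pink one at (436,445). My choice is the yellow pen and the small stand, which I will check in a close crop.

```bash
python3 - <<'E'
from h import *
im=np.load('top0.npy'); a=cv2.resize(im[145:250,190:330],(800,600),interpolation=cv2.INTER_CUBIC)
save('c1.png',a)
b=np.load('side0.npy'); save('c2.png',cv2.resize(b[190:325,245:335+20],(620,600) if 0 else (489,600),interpolation=cv2.INTER_CUBIC))
t=np.load('top0.npy')
for k,lo,hi in(('yellow',(20,120,90),(35,255,255)),('orange',(5,150,120),(18,255,255)),('red',(0,160,80),(4,255,255)),('green',(45,70,60),(80,255,255))):
  for n,i in(('top',im),('side',b)):
    print(k,n,[(c.tolist(),s) for c,s in blobs(i,lo,hi,3) if (190<c[0]<420 and 140<c[1]<340)])
for nm,q in(('small',[(502,306),(540,292),(552,322),(514,336)]),('big',[(503,408),(552,394),(572,436),(528,455)])):
  p=onz('top',np.array(q)/1.4,.07)[:,:2]; print(nm,np.linalg.norm(p-np.roll(p,1,0),axis=1).round(3),p.mean(0).round(3))
E
```

```text
yellow top [([288.5, 198.7], [284, 184, 10, 30, 86]), ([380.3, 221.6], [375, 217, 12, 10, 83])]
yellow side [([306.5, 235.0], [293, 235, 28, 1, 28]), ([294.2, 264.0], [291, 262, 8, 5, 33]), ([290.0, 272.5], [290, 271, 1, 4, 4])]
orange top [([291.4, 197.5], [286, 183, 10, 32, 41]), ([286.2, 199.5], [286, 198, 2, 4, 4])]
orange side [([396.0, 144.0], [394, 144, 5, 1, 5]), ([283.0, 203.0], [283, 201, 1, 5, 5]), ([290.8, 218.0], [275, 215, 32, 7, 173]), ([293.0, 268.6], [292, 267, 3, 4, 7]), ([296.3, 269.3], [296, 269, 2, 2, 3]), ([291.3, 271.3], [291, 271, 2, 2, 3]), ([293.3, 274.0], [293, 273, 2, 3, 3]), ([296.8, 276.7], [296, 273, 2, 9, 10])]
red top [([313.1, 180.1], [312, 178, 3, 5, 7])]
red side [([318.6, 248.2], [316, 247, 7, 5, 22]), ([375.4, 268.0], [368, 255, 16, 30, 322])]
green top []
green side []
small [0.058 0.075 0.058 0.074] [ 0.512 -0.236]
big [0.09  0.091 0.079 0.085] [ 0.319 -0.253]
```

View pics/c1.png

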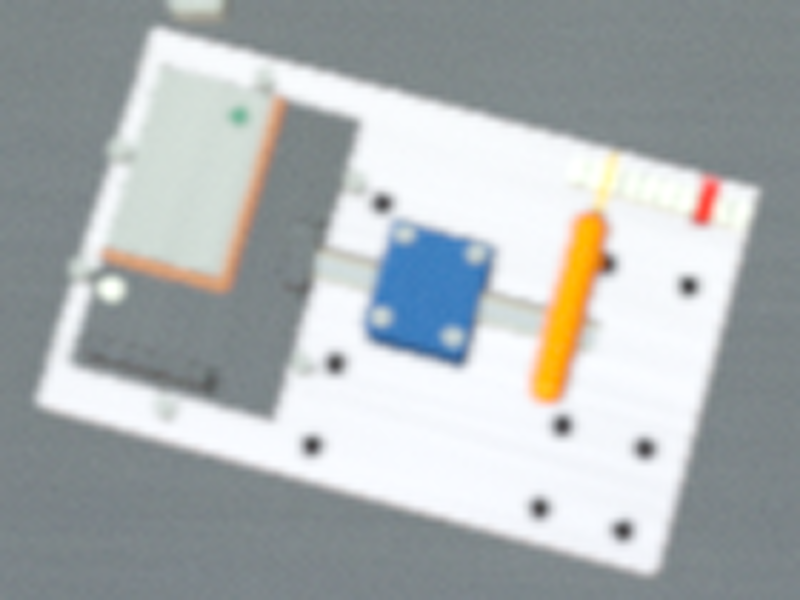

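View pics/c2.png

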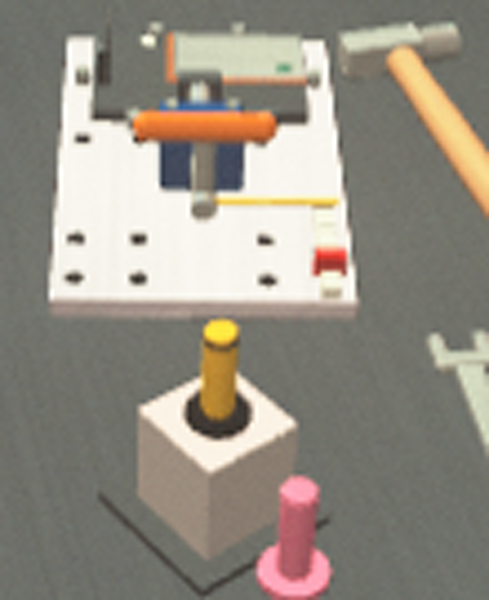

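The crops show the bead running from the green dot at (283,100), round the corner at (222,288), to the white dot at (105,255). The pointer is at (612,180) and the red clip at (706,200). The yellow pen with its black collar stands in the small stand, and the pink look-alike is separate. Next I measure these.

```bash
cat > m.py <<'E'
from h import *
im=np.load('top0.npy'); b=np.load('side0.npy')
C=lambda p: np.array(p,float)*.175+[190,145]-0.4
h=cv2.cvtColor(im,cv2.COLOR_RGB2HSV)
# fixture plate outline
m=cv2.inRange(h[145:250,190:330],(0,0,200),(179,60,255)); m=cv2.morphologyEx(m,cv2.MORPH_OPEN,np.ones((3,3)))
c=max(cv2.findContours(m,cv2.RETR_EXTERNAL,cv2.CHAIN_APPROX_NONE)[0],key=cv2.contourArea)
P=onz('top',c.reshape(-1,2)+[190,145],.015)[:,:2]
r=cv2.minAreaRect((P*1000).astype(np.float32)); print('fixture rect',r)
box=cv2.boxPoints(r); print(box.round(1).tolist())
# bead by copper hue
m=cv2.inRange(h,(4,60,90),(16,190,235)); m[:,:200]=0;m[:,245:]=0;m[:155]=0;m[200:]=0
ys,xs=np.nonzero(m); B=onz('top',np.c_[xs,ys],.027)[:,:2]
th=np.deg2rad(0)
q=onz('top',C([(283,100),(222,285),(105,255)]),.026); print('bead hand',q.round(4).tolist(),np.linalg.norm(np.diff(q,axis=0),axis=1))
np.save('B.npy',B); print(len(B))
e=onz('top',C([(597,212),(547,400)]),.095); print('handle',e.round(4).tolist(),e.mean(0).round(4))
p=onz('top',C([(608,190)]),.04); k=onz('top',C([(707,200)]),.036); print('ptr,clip',p,k)
print('clip side',onz('side',[[318.6,248.2]],.036),'ptr side',onz('side',[[306.5,235.0]],.04), 'bar side',onz('side',[[290.8,217.]],.1))
# pen: closest ray crossing of grip top centre
def cross(a,c):
    o1,d1=ray('top',[a]);o2,d2=ray('side',[c]);d1=d1[0];d2=d2[0]
    s=np.linalg.lstsq(np.c_[d1,-d2],o2-o1,rcond=None)[0];return o1+s[0]*d1,o2+s[1]*d2
hb=cv2.cvtColor(b,cv2.COLOR_RGB2HSV)
my=cv2.inRange(h,(18,110,90),(38,255,255)); ys,xs=np.nonzero(my[205:240,360:400]); print('yel top bbox',xs.min()+360,xs.max()+360,ys.min()+205,ys.max()+205)
my=cv2.inRange(hb,(15,110,60),(38,255,255)); ys,xs=np.nonzero(my[255:295,280:310]); print('yel side bbox',xs.min()+280,xs.max()+280,ys.min()+255,ys.max()+255)
for n,i,(x0,x1,y0,y1),z in(('top',h,(360,400,205,240),.079),('side',hb,(280,310,270,300),.079)):
    mk=cv2.inRange(i,(0,0,0),(179,255,70))[y0:y1,x0:x1]; ys,xs=np.nonzero(mk); print('black',n,xs.min()+x0,xs.max()+x0,ys.min()+y0,ys.max()+y0)
    hull=cv2.convexHull(np.c_[xs+x0,ys+y0].astype(np.float32)); Q=onz(n,hull.reshape(-1,2),z)[:,:2]; print(cv2.minEnclosingCircle((Q*1000).astype(np.float32)))
E
python3 m.py
```

```text
fixture rect ((588.4888916015625, 65.83781433105469), (301.23553466796875, 190.94264221191406), 75.85028839111328)
[[459.1000061035156, -56.900001525878906], [644.2000122070312, -103.5], [717.9000244140625, 188.5], [532.7000122070312, 235.1999969482422]]
bead hand [[0.6796, 0.123, 0.026], [0.5895, 0.1481, 0.026], [0.6026, 0.2036, 0.026]] [0.09351029 0.0569869 ]
126
handle [[0.6123, -0.024, 0.095], [0.5279, -0.0035, 0.095]] [ 0.5701 -0.0137  0.095 ]
ptr,clip [[ 0.63579937 -0.03107139  0.04      ]] [[ 0.63303228 -0.07749899  0.036     ]]
clip side [[ 0.62915578 -0.08589745  0.036     ]] ptr side [[ 0.61265692 -0.0261899   0.04      ]] bar side [[ 0.56855525 -0.01409715  0.1       ]]
yel top bbox 374 386 217 226
yel side bbox 290 298 262 284
black top 374 379 219 228
((512.8452758789062, -235.10812377929688), 12.305734634399414)
black side 287 300 279 287
((513.0809936523438, -246.79718017578125), 16.37560272216797)
```

```bash
cat > m2.py <<'E'
from h import *
B=np.load('B.npy')*1000
xf=np.array([np.cos(np.deg2rad(75.85)),np.sin(np.deg2rad(75.85))]); yf=np.array([-xf[1],xf[0]])
u,v=B@xf,B@yf
print('u',np.percentile(u,[0,5,50,95,100]).round(1),'v',np.percentile(v,[0,5,50,95,100]).round(1))
l1=v<v.max()-14; l2=u>u.min()+14
p1=np.polyfit(v[l1],u[l1],1); p2=np.polyfit(u[l2],v[l2],1); print('slopes',p1[0],p2[0],l1.sum(),l2.sum())
uc=np.median(u[l1]); vc=np.median(v[l2]); print('leg1 u',uc,'leg2 v',vc)
us=u.max();vs=v.min()
for n,(a,c) in dict(corner=(uc,vc),start=(uc,vc-80),end=(uc+50,vc),startmeas=(uc,v.min()+3.5),endmeas=(u.max()-3.5,vc)).items(): print(n,(a*xf+c*yf).round(1))
O=np.array([588.5,65.84])+20*xf
f=lambda p:(np.array(p)-O)@np.c_[xf,yf]
print('fixture org',O); 
for n,p in dict(handle=(570.1,-13.7),clip=(633.0,-77.5),ptr=(635.8,-31.1),clips=(629.2,-85.9),corner=uc*xf+vc*yf).items(): print(n,f(p).round(1))
print('pen top',onz('top',[[382.6,220.4]],.13),'side',onz('side',[[294.2,264.5]],.13))
E
python3 m2.py
python3 - <<'E'
import sys; sys.path.insert(0,'.')
from h import *
im=np.load('top0.npy'); save('/../pics/c3.png',cv2.resize(im[195:245,350:410],(720,600),interpolation=cv2.INTER_CUBIC))
E
ls pics /pics 2>/dev/null|head -20
```

```text
u [282.9 283.5 287.9 335.9 344.6] v [-628.1 -619.9 -549.7 -532.6 -531.5]
slopes -0.0043356363794937085 0.014935852633883506 66 40
leg1 u 285.8727733210458 leg2 v -534.8939521564891
corner [588.5 146.4]
start [666.1 126.9]
end [600.8 194.9]
startmeas [675.6 124.5]
endmeas [602.1 200. ]
fixture org [593.38922584  85.23318104]
handle [-101.6   -1.6]
clip [-148.1  -78.2]
ptr [-102.4  -69.6]
clips [-157.2  -76.6]
corner [58.2 19.7]
pen top [[ 0.51358794 -0.23680662  0.13      ]] side [[ 0.51400698 -0.24202056  0.13      ]]
pics:
c1.png
c2.png
c3.png
side0.png
top0.png
```

```bash
cat >> m2.py <<'E'
print('---')
C=lambda p: np.array(p,float)*.175+[190,145]-0.4
for p in [(360,120),(275,419),(160,63),(71,362),(238,116),(110,290)]:
    q=onz('top',[C(p)],.025)[0,:2]*1000; print(p,q.round(1),f(q).round(1))
c=f(uc*xf+vc*yf); print(c)
E
python3 m2.py | sed -n '/---/,$p'
```

```text
---
(360, 120) [670.9  86.2] [ 19.9 -74.9]
(275, 419) [527. 121.] [18.4 73.1]
(160, 63) [696.8 182.4] [119.5 -76.5]
(71, 362) [551.6 216.9] [117.5  72.7]
(238, 116) [671.6 144.1] [ 76.2 -61.4]
(110, 290) [586.2 200.5] [110.   35.2]
[58.16495106 19.65506837]
```

View pics/c3.png

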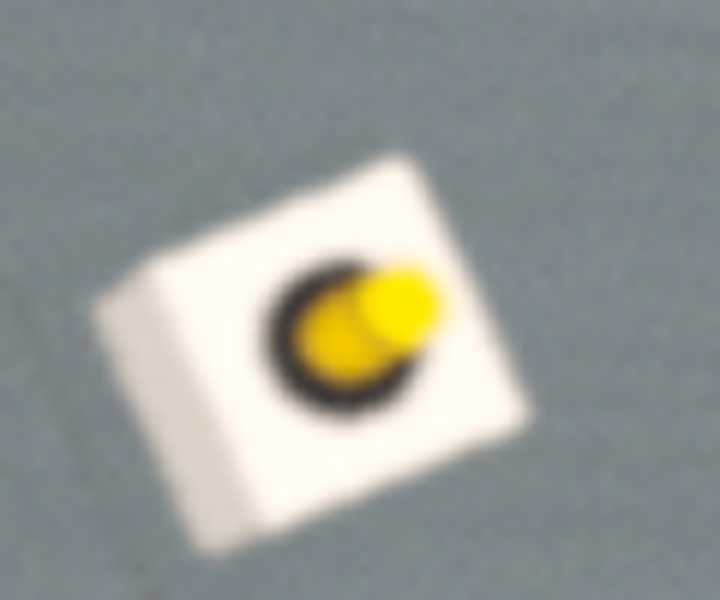

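The crop shows the small stand's top face with corners (400,152), (150,268), (265,535) and (530,415). The collar centre is at (345,338) and the pen's top disc at (400,306).

```bash
python3 - <<'E'
from h import *
C=lambda p: np.array(p,float)/12+[350,195]-.46
s=onz('top',C([(403,150),(150,268),(265,538),(533,415)]),.07); print('stand',s.round(4).tolist(),s.mean(0))
print('collar',onz('top',C([(345,338)]),.076),'top',onz('top',C([(400,306)]),.13))
d=np.linalg.norm(np.diff(s,axis=0),axis=1);print(d)
E
```

```text
stand [[0.5569, -0.2538, 0.07], [0.5303, -0.1994, 0.07], [0.4734, -0.2228, 0.07], [0.5006, -0.2801, 0.07]] [ 0.51528334 -0.23902462  0.07      ]
collar [[ 0.51533062 -0.2391332   0.076     ]] top [[ 0.51447581 -0.23748618  0.13      ]]
[0.06062769 0.06150122 0.06343739]
```

>>> servo_tool(moves=[[37.4,29.3,0,0],[37.4,29.3,0,0],[37.4,29.3,0,0],[37.4,29.3,0,0],[37.4,29.3,0,0],[37.4,29.3,0,0],[37.4,29.3,0,0],[37.4,29.3,0,0],[37.4,29.3,0,0],[37.4,29.3,0,0],[37.4,29.3,0,0],[37.4,29.3,0,0],[37.4,29.3,0,0],[37.4,29.3,0,0],[37.4,29.3,0,0],[37.4,29.3,0,0]], claw=0)

```text
time: 1.43
ee_pos: [0.5145, -0.2393, 0.2313]
tcp_rot: [-180.0, 0.0, 14.8]
wrist_force: [0.3, 0.3, 0.2]
opening: 0.0856
grasp_force: 0.0
```

>>> servo_tool(moves=[[0,0,-3,0],[0,0,-6,0],[0,0,-9,0],[0,0,-12,0],[0,0,-14.4,0],[0,0,-14.4,0],[0,0,-14.4,0]])

```text
time: 2.02
ee_pos: [0.5141, -0.239, 0.0871]
tcp_rot: [-179.9, 0.1, 14.8]
wrist_force: [-0.7, -0.5, 0.2]
opening: 0.0855
grasp_force: 0.0
```

```bash
python3 - <<'E'
from h import *
print(get_obs()['q'].round(1),get_obs()['ee_pos'].round(4))
a=snap('side'); save('d1.png',cv2.resize(a[180:340,210:370],(600,600),interpolation=cv2.INTER_CUBIC))
E
```

```text
[-24.9   7.   -3.7  79.4  -0.  140.3] [ 0.5141 -0.239   0.0871]
```

View pics/d1.png

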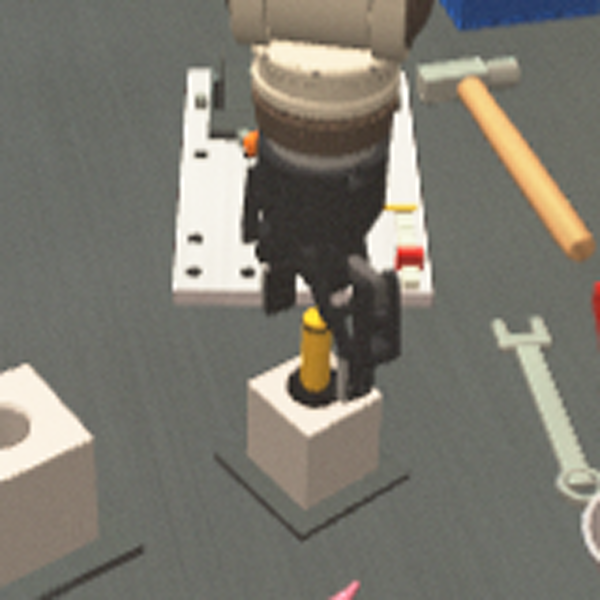

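The near finger is just in front and right of the pen, and the pen stands between the two fingers. I close, release, turn 90° and close again, which centres the pen in both directions.

>>> servo_tool(moves=[[0,0,0,0],[0,0,0,0],[0,0,0,0],[0,0,0,0],[0,0,0,0],[0,0,0,0],[0,0,0,0],[0,0,0,0],[0,0,0,0],[0,0,0,0]], claw=1, force=20)

```text
time: 2.9
ee_pos: [0.5155, -0.2386, 0.0876]
tcp_rot: [180.0, -0.0, 14.9]
wrist_force: [0.2, 0.3, 3.8]
opening: 0.0174
grasp_force: 22.2
```

>>> servo_tool(moves=[[0,0,0,0],[0,0,0,0],[0,0,0,0],[0,0,0,0],[0,0,0,0.12],[0,0,0,0.24],[0,0,0,0.36],[0,0,0,0.48],[0,0,0,0.6],[0,0,0,0.72],[0,0,0,0.84],[0,0,0,0.96],[0,0,0,1.08],[0,0,0,1.2],[0,0,0,1.32],[0,0,0,1.44],[0,0,0,1.56],[0,0,0,1.57],[0,0,0,1.57],[0,0,0,1.57]], claw=0.3)

```text
time: 4.57
ee_pos: [0.5152, -0.2385, 0.0872]
tcp_rot: [-180.0, -0.0, 104.6]
wrist_force: [0.2, -0.0, 0.5]
opening: 0.0595
grasp_force: 0.0
```

>>> servo_tool(moves=[[0,0,0,0],[0,0,0,0],[0,0,0,0],[0,0,0,0],[0,0,0,0],[0,0,0,0],[0,0,0,0],[0,0,0,0],[0,0,0,0],[0,0,0,0]], claw=1, force=40)

```text
time: 5.4
ee_pos: [0.5153, -0.2386, 0.0873]
tcp_rot: [180.0, 0.0, 104.8]
wrist_force: [-0.8, -0.1, 1.0]
opening: 0.0167
grasp_force: 39.0
```

>>> servo_tool(moves=[[0,0,2,0],[0,0,5,0],[0,0,8,0],[0,0,11,0],[0,0,13,0],[1.5,3.7,13,0],[3,7.3,13,0],[4.5,11,13,0],[6.1,14.6,13,0],[7.6,18.3,13,0],[9.1,22,13,0],[10.6,25.6,13,0],[12.1,29.2,13,0],[13.6,33,13,0],[15.1,36.5,13,0],[15.1,36.5,13,0],[15.1,36.5,13,0],[15.1,36.5,13,0]])

```text
time: 6.9
ee_pos: [0.6661, 0.1264, 0.2167]
tcp_rot: [-179.9, 0.0, 104.9]
wrist_force: [-0.5, -1.4, -1.3]
opening: 0.0168
grasp_force: 39.5
```

>>> servo_tool(moves=[[0,0,-3,0],[0,0,-5,0],[0,0,-7,0],[0,0,-8.5,0],[0,0,-9.5,0],[0,0,-10,0],[0,0,-10,0],[0,0,-10,0],[0,0,-10,0]])

```text
time: 7.65
ee_pos: [0.6668, 0.1263, 0.1187]
tcp_rot: [179.9, 0.0, 104.8]
wrist_force: [-0.0, 1.0, -0.6]
opening: 0.0168
grasp_force: 39.6
```

```bash
python3 - <<'E'
from h import *
o=get_obs(); print(o['ee_pos'].round(4),o['q'].round(1),o['wrist_force'].round(1))
a=snap('side'); t=snap('top'); np.save('s2.npy',a); np.save('t2.npy',t)
A=cv2.resize(a[170:250,235:335],(500,400),interpolation=cv2.INTER_CUBIC);T=cv2.resize(t[130:220,190:260],(311,400),interpolation=cv2.INTER_CUBIC)
save('d2.png',np.hstack([A,T[:, :299]]))
for P in([.6666,.1268,.025],[.589,.1463,.025],[.6012,.1948,.025],[.6664,.1264,.04]): print(proj('side',P),proj('top',P))
E
```

```text
[0.6668 0.1263 0.1187] [10.7 22.1 17.9 85.8  0.  85.9] [-0.   1.  -0.6]
[[308.66255529 207.90559775]] [[237.57247531 166.81089546]]
[[283.03461988 207.5892071 ]] [[229.15269873 194.75488605]]
[[282.97275134 199.03884828]] [[211.26640023 189.89507499]]
[[308.87380609 203.94512532]] [[237.231455   165.42007546]]
```

View pics/d2.png

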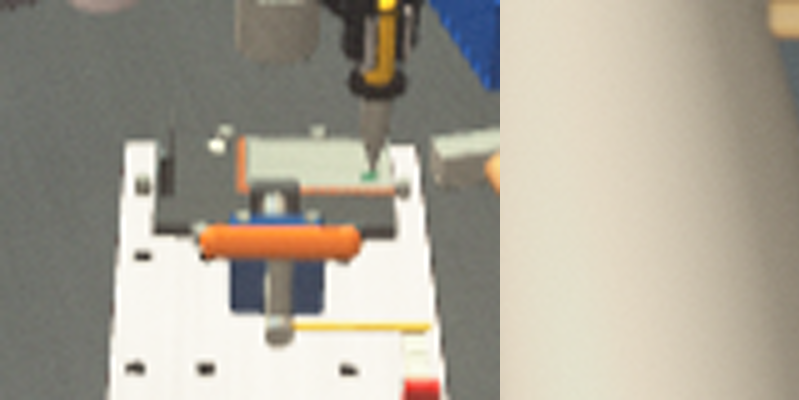

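The tip in the side crop is at (373,168), which is about (309.4,203.4) in the full picture. The projection expected there for z = 40 mm is (308.9,203.9), so they agree. I lower it to the bead.

>>> servo_tool(moves=[[0,0,-0.3,0],[0,0,-0.6,0],[0,0,-0.9,0],[0,0,-1.1,0],[0,0,-1.3,0],[0,0,-1.4,0],[0,0,-1.4,0],[0,0,-1.4,0],[0,0,-1.4,0],[0,0,-1.4,0]])

```text
time: 8.58
ee_pos: [0.6664, 0.1264, 0.1035]
tcp_rot: [180.0, 0.0, 104.8]
wrist_force: [-0.5, -0.2, -1.6]
opening: 0.0171
grasp_force: 39.6
```

```bash
python3 - <<'E'
from h import *
o=get_obs(); print(o['ee_pos'].round(4),o['wrist_force'].round(1)); a=snap('side'); o=get_obs(); print(o['ee_pos'].round(4),o['wrist_force'].round(1))
A=cv2.resize(a[180:230,270:335],(780,600),interpolation=cv2.INTER_CUBIC); save('d3.png',A)
E
```

```text
[0.6664 0.1264 0.1035] [-0.5 -0.2 -1.6]
[0.6664 0.1265 0.1035] [ 0.1  0.4 -1.1]
```

View pics/d3.png

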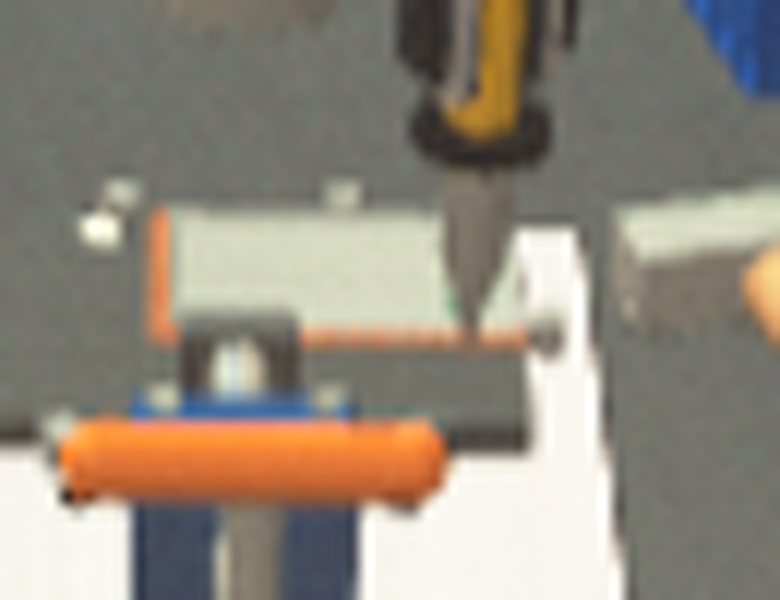

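The tip (470,340) is on the bead beside the green dot, and the corner is at (160,335). I run the first leg at about 4 cm/s.

>>> servo_tool(moves=[[-0.32,0.08,0.05,0],[-0.65,0.16,0.05,0],[-0.97,0.24,0.05,0],[-1.29,0.33,0.05,0],[-1.62,0.41,0.05,0],[-1.94,0.49,0.05,0],[-2.26,0.57,0.05,0],[-2.59,0.65,0.05,0],[-2.91,0.73,0.05,0],[-3.23,0.81,0.05,0],[-3.56,0.89,0.05,0],[-3.88,0.98,0.05,0],[-4.2,1.06,0.05,0],[-4.53,1.14,0.05,0],[-4.85,1.22,0.05,0],[-5.17,1.3,0.05,0],[-5.5,1.38,0.05,0],[-5.82,1.46,0.05,0],[-6.14,1.54,0.05,0],[-6.47,1.63,0.05,0]])

```text
time: 10.3
ee_pos: [0.6013, 0.1428, 0.1038]
tcp_rot: [180.0, 0.0, 104.8]
wrist_force: [-1.0, -0.5, -1.7]
opening: 0.0171
grasp_force: 39.6
```

>>> servo_tool(moves=[[-0.32,0.08,0,0],[-0.65,0.16,0,0],[-0.97,0.25,0,0],[-1.29,0.33,0,0],[-1.29,0.36,0,0],[-1.29,0.36,0,0],[-1.29,0.36,0,0]])

```text
time: 10.88
ee_pos: [0.5888, 0.1464, 0.1039]
tcp_rot: [180.0, 0.0, 104.8]
wrist_force: [-0.7, -0.3, -1.4]
opening: 0.0167
grasp_force: 39.6
```

```bash
python3 - <<'E'
from h import *
o=get_obs(); print(o['ee_pos'].round(4),o['wrist_force'].round(1)); a=snap('side')
A=cv2.resize(a[180:230,270:335],(780,600),interpolation=cv2.INTER_CUBIC); save('d4.png',A)
E
```

```text
[0.5888 0.1464 0.1039] [-0.7 -0.3 -1.4]
```

View pics/d4.png

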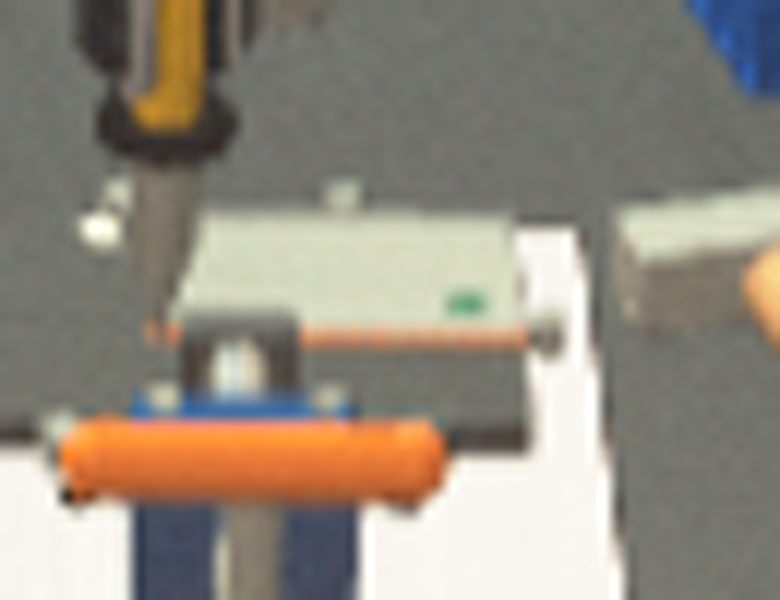

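The tip is at the corner, about (158,335). On to the second leg.

>>> servo_tool(moves=[[0.08,0.32,0,0],[0.16,0.65,0,0],[0.24,0.97,0,0],[0.33,1.29,0,0],[0.41,1.62,0,0],[0.49,1.94,0,0],[0.57,2.26,0,0],[0.65,2.59,0,0],[0.73,2.91,0,0],[0.81,3.23,0,0],[0.89,3.56,0,0],[0.98,3.88,0,0],[1.06,4.2,0,0],[1.14,4.53,0,0],[1.22,4.85,0,0],[1.22,4.87,0,0],[1.22,4.87,0,0],[1.22,4.87,0,0]])

```text
time: 12.43
ee_pos: [0.6009, 0.195, 0.1037]
tcp_rot: [-180.0, 0.0, 104.8]
wrist_force: [-0.2, -1.6, -1.4]
opening: 0.017
grasp_force: 39.6
```

>>> servo_tool(moves=[[0,0,0.5,0],[0,0,1,0],[0,0,2,0],[0,0,5,0],[0,0,8,0],[0,0,11.5,0],[0,0,11.5,0],[0,0,11.5,0]])

```text
time: 13.1
ee_pos: [0.6019, 0.1953, 0.2223]
tcp_rot: [179.7, -0.0, 104.8]
wrist_force: [0.6, -0.9, -2.4]
opening: 0.0169
grasp_force: 39.7
```

>>> servo_tool(moves=[[-0.7,-3.6,0,0],[-1.4,-7.2,0,0],[-2.1,-10.8,0,0],[-2.85,-14.5,0,0],[-3.6,-18.1,0,0],[-4.3,-21.7,0,0],[-5,-25.3,0,0],[-5.7,-28.9,0,0],[-6.4,-32.5,0,0],[-7.1,-36.1,0,0],[-7.8,-39.7,0,0],[-8.3,-42.2,0,0],[-8.56,-43.36,0,0],[-8.56,-43.36,0,0],[-8.56,-43.36,0,0],[-8.56,-43.36,0,0],[-8.56,-43.36,0,0]])

```text
time: 14.52
ee_pos: [0.5156, -0.2373, 0.2187]
tcp_rot: [-180.0, -0.0, 104.9]
wrist_force: [0.4, 0.1, -1.0]
opening: 0.0169
grasp_force: 39.6
```

>>> servo_tool(moves=[[0,0,-2,0],[0,0,-4,0],[0,0,-5.5,0],[0,0,-6.5,0],[0,0,-7.5,0],[0,0,-8.5,0],[0,0,-9.5,0],[0,0,-10.5,0],[0,0,-11.5,0],[0,0,-12.3,0],[0,0,-12.8,0],[0,0,-13,0],[0,0,-13,0],[0,0,-13,0],[0,0,-13,0]])

```text
time: 15.77
ee_pos: [0.5156, -0.2387, 0.0894]
tcp_rot: [180.0, 0.0, 104.8]
wrist_force: [0.4, -0.1, -1.3]
opening: 0.0171
grasp_force: 39.7
```

>>> servo_tool(moves=[[0,0,-0.1,0],[0,0,-0.15,0],[0,0,-0.15,0],[0,0,-0.15,0]])

```text
time: 16.1
ee_pos: [0.5153, -0.2386, 0.0873]
tcp_rot: [180.0, 0.0, 104.8]
wrist_force: [0.0, 0.7, -1.5]
opening: 0.0167
grasp_force: 39.7
```

>>> servo_tool(moves=[[0,0,0,0],[0,0,0,0],[0,0,0,0],[0,0,0,0],[0,0,0,0],[0,0,0,0],[0,0,0,0],[0,0,3,0],[0,0,6,0],[0,0,9,0],[0,0,12,0],[0,0,15,0],[0,0,15,0],[0,0,15,0]], claw=0)

```text
time: 17.27
ee_pos: [0.516, -0.2389, 0.2392]
tcp_rot: [179.8, 0.1, 104.8]
wrist_force: [0.1, 0.1, 0.0]
opening: 0.0854
grasp_force: 0.0
```

```bash
python3 - <<'E'
from h import *
o=get_obs(); print(o['ee_pos'].round(4),o['q'].round(1)); b=snap('side'); np.save('s5.npy',b)
hb=cv2.cvtColor(b,cv2.COLOR_RGB2HSV)
my=cv2.inRange(hb,(15,110,60),(38,255,255)); ys,xs=np.nonzero(my[255:295,280:310]); print('yel side bbox',xs.min()+280,xs.max()+280,ys.min()+255,ys.max()+255)
mk=cv2.inRange(hb,(0,0,0),(179,255,70))[270:300,280:310]; ys,xs=np.nonzero(mk); print(xs.min()+280,xs.max()+280,ys.min()+270,ys.max()+270)
E
```

```text
[ 0.516  -0.2389  0.2392] [-24.8   7.6  13.8  96.   -0.   50.3]
yel side bbox 290 298 261 283
287 299 279 287
```

>>> servo_tool(moves=[[0.6,2.5,0,0.12],[1.2,5,0,0.24],[1.8,7.5,0,0.36],[2.4,10,0,0.48],[3,12.5,0,0.6],[3.6,15,0,0.72],[4.2,17.5,0,0.84],[4.8,20,0,0.96],[5.45,22.55,0,1.065],[5.45,22.55,0,1.065],[5.45,22.55,0,1.065],[5.45,22.55,0,1.065],[5.45,22.55,-3,1.065],[5.45,22.55,-6,1.065],[5.45,22.55,-9,1.065],[5.45,22.55,-9,1.065],[5.45,22.55,-9,1.065]])

```text
time: 18.73
ee_pos: [0.5685, -0.0139, 0.1462]
tcp_rot: [-180.0, -0.2, 165.7]
wrist_force: [-0.3, -0.9, 0.1]
opening: 0.0857
grasp_force: 0.0
```

```bash
python3 - <<'E'
from h import *
o=get_obs(); print(o['ee_pos'].round(4),o['tcp_rot'].round(1),o['q'].round(1)); b=snap('side')
print([ (c.tolist(),s) for c,s in blobs(b,(5,150,100),(18,255,255),5) if 200<c[1]<260 and 260<c[0]<330])
print(proj('side',[.57,-.0137,.095]))
E
```

```text
[ 0.5685 -0.0139  0.1462] [-180.    -0.2  165.7] [-1.4  6.8  2.7 86.  -0.  12.9]
[([283.0, 201.5], [283, 198, 1, 8, 8]), ([290.9, 218.0], [275, 215, 32, 7, 175])]
[[291.22092931 218.35495609]]
```

>>> servo_tool(moves=[[0,0,-2.5,0],[0,0,-4.5,0],[0,0,-6,0],[0,0,-6.8,0],[0,0,-6.8,0],[0,0,-6.8,0]])

```text
time: 19.28
ee_pos: [0.5705, -0.0133, 0.081]
tcp_rot: [180.0, 0.1, 165.8]
wrist_force: [0.1, 0.3, 0.6]
opening: 0.085
grasp_force: 0.0
```

>>> servo_tool(moves=[[0,0,0,0],[0,0,0,0],[0,0,0,0],[0,0,0,0],[0,0,0,0],[0,0,0,0],[0,0,0,0],[0,0,0,0],[0,0,0,0],[0,0,0,0]], claw=1, force=60)

```text
time: 20.12
ee_pos: [0.5697, -0.0137, 0.0798]
tcp_rot: [-179.9, 0.0, 165.8]
wrist_force: [-2.6, -5.5, 4.8]
opening: 0.0163
grasp_force: 58.7
```

```bash
cat > ptr.py <<'E'
from h import *
import sys
o=get_obs(); print(o['ee_pos'].round(4),o['wrist_force'].round(1),o['opening']); b=snap('side'); np.save('s_%s.npy'%sys.argv[1],b)
h=cv2.cvtColor(b,cv2.COLOR_RGB2HSV)
for nm,lo,hi in(('yel',(20,90,90),(36,255,255)),('red',(0,140,70),(5,255,255))):
    m=cv2.inRange(h,lo,hi); m[:,:285]=0;m[:,330:]=0;m[:222]=0;m[258:]=0; ys,xs=np.nonzero(m)
    for x in range(285,330):
        k=xs==x
        if k.any(): print(nm,x,sorted(ys[k].tolist()))
E
python3 ptr.py a
```

```text
[ 0.5697 -0.0137  0.0798] [-2.6 -5.5  4.8] 0.016293637477758444
yel 293 [234, 235]
yel 294 [235]
yel 295 [235]
yel 296 [235]
yel 297 [235]
yel 298 [235]
yel 299 [235]
yel 300 [235]
yel 301 [235]
yel 302 [235]
yel 303 [235]
yel 304 [235]
yel 305 [235]
yel 306 [235]
yel 307 [235]
yel 308 [235]
yel 309 [235]
yel 310 [235]
yel 311 [235]
yel 312 [235]
yel 313 [235]
yel 314 [235]
yel 315 [235]
yel 316 [235, 236]
yel 317 [235]
yel 318 [235]
yel 319 [235]
yel 320 [235]
red 316 [246, 247, 248, 249, 250, 251]
red 317 [246, 247, 248, 249, 250]
red 318 [246, 247, 248, 249, 250]
red 319 [246, 247, 248, 249, 250]
red 320 [246, 247, 248, 249, 250]
red 321 [246, 247, 248, 249, 250]
red 322 [247, 248, 249]
```

>>> servo_tool(moves=[[-0.05,-0.2,0,0],[-0.15,-0.58,0,0],[-0.25,-0.97,0,0],[-0.35,-1.4,0,0],[-0.45,-1.8,0,0],[-0.55,-2.2,0,0],[-0.65,-2.6,0,0],[-0.75,-3,0,0],[-0.85,-3.4,0,0],[-0.92,-3.65,0,0],[-0.98,-3.88,0,0],[-0.98,-3.88,0,0],[-0.98,-3.88,0,0],[-0.98,-3.88,0,0]])

```text
time: 21.33
ee_pos: [0.5608, -0.0495, 0.0797]
tcp_rot: [179.7, 0.0, 166.0]
wrist_force: [1.9, 11.8, 3.8]
opening: 0.0163
grasp_force: 58.8
```

```bash
python3 ptr.py b | awk '$1!="yel"||$2>308'; python3 - <<'E'
from h import *
t=snap('top'); np.save('t_b.npy',t); h=cv2.cvtColor(t,cv2.COLOR_RGB2HSV)
b=np.load('s_b.npy')
x=np.load('top0.npy')
print('top red now',[ (c.tolist(),s) for c,s in blobs(t,(0,120,80),(6,255,255),3) if 295<c[0]<330 and 165<c[1]<200])
xf=np.array([np.cos(np.deg2rad(75.85)),np.sin(np.deg2rad(75.85))])
O=np.array([.5934,.0852]); yf=np.array([-xf[1],xf[0]])
for tr in(0,40,44,46,48,50):
    P=np.r_[O+(-.1017-tr/1000)*xf-.078*yf,.04]; print(tr,'pointer end proj side',proj('side',P).round(1),'top',proj('top',P).round(1))
# weighted redness centroid of clip in the first top view
f=x[172:190,304:322].astype(float); w=np.clip(f[...,0]-f[...,1]-60,0,None); w[:,:6]=0
ys,xs=np.mgrid[172:190,304:322]; c=[(w*xs).sum()/w.sum(),(w*ys).sum()/w.sum()]; q=onz('top',[c],.038)[0,:2]; print(c,q,(q-O)@xf,(q-O)@yf)
f=b[240:256,310:328].astype(float); w=np.clip(f[...,0]-f[...,1]-60,0,None); print((w.sum(1)).round(),(w.sum(0)).round())
S=cv2.resize(b[225:265,295:335],(600,600),interpolation=cv2.INTER_CUBIC); save('e1.png',S)
E
```

```text
[ 0.5608 -0.0495  0.0797] [ 1.9 11.8  3.8] 0.016281813495141895
yel 309 [243]
yel 310 [243]
yel 311 [243]
yel 312 [243]
yel 313 [243]
yel 314 [243]
yel 315 [243]
yel 316 [243]
yel 317 [243]
yel 318 [243]
yel 319 [243]
yel 320 [243, 244]
yel 321 [243]
red 316 [246, 247, 248, 249, 250, 251]
red 317 [246, 247, 248, 249, 250]
red 318 [246, 247, 248, 249, 250]
red 319 [246, 247, 248, 249, 250]
red 320 [246, 247, 248, 249]
red 321 [246, 247, 248, 249, 250]
red 322 [247, 248]
top red now []
0 pointer end proj side [[317.9 234.8]] top [[296.6 174.8]]
40 pointer end proj side [[318.9 243.5]] top [[311.1 178.7]]
44 pointer end proj side [[319.  244.4]] top [[312.6 179.1]]
46 pointer end proj side [[319.  244.9]] top [[313.3 179.3]]
48 pointer end proj side [[319.1 245.3]] top [[314.  179.5]]
50 pointer end proj side [[319.1 245.8]] top [[314.8 179.7]]
[np.float64(313.19240837696333), np.float64(179.7794502617801)] [ 0.63205311 -0.07697991] -0.14781002804330598 -0.07712704901850823
[  0.   0.   0.   0.   0.   0. 451. 755. 438. 260. 193.  60.   0.   0.
   0.   0.] [  0.   0.   0.   0.   0.  54. 350. 295. 291. 297. 296. 317. 257.   0.
   0.   0.   0.   0.]
```

```bash
python3 - <<'E'
from h import *
for n in('side0','s_b'):
    b=np.load(n+'.npy').astype(int); print(n)
    for r in range(231,257): print(r,b[r,302:312].mean(0).round().astype(int),b[r,317:321].mean(0).round().astype(int))
x=np.load('top0.npy').astype(int)
for r in range(174,186): print(r,[tuple(x[r,c]) if 0 else int(x[r,c,0]-x[r,c,2]) for c in range(288,320)])
E
```

```text
side0
231 [249 246 239] [248 246 238]
232 [248 246 238] [248 246 238]
233 [248 246 238] [248 245 238]
234 [252 242 186] [252 242 184]
235 [239 204  87] [242 208  84]
236 [237 226 203] [206 184 142]
237 [249 246 239] [245 244 226]
238 [249 246 238] [248 247 230]
239 [248 246 238] [250 250 234]
240 [248 246 238] [235 234 211]
241 [248 246 238] [245 244 224]
242 [242 238 229] [245 244 226]
243 [210 206 197] [249 249 232]
244 [190 185 177] [246 246 227]
245 [240 235 226] [248 210 177]
246 [248 246 238] [250 131 109]
247 [248 246 238] [233  63  52]
248 [248 246 238] [181  60  50]
249 [248 245 238] [154  58  50]
250 [248 246 238] [176  90  76]
251 [238 234 225] [242 230 202]
252 [201 196 187] [245 243 221]
253 [181 176 168] [248 248 229]
254 [234 231 221] [238 236 208]
255 [248 246 238] [201 189 161]
256 [249 246 239] [189 176 151]
s_b
231 [248 246 238] [248 246 238]
232 [248 246 238] [248 246 238]
233 [248 246 238] [248 246 238]
234 [248 246 238] [248 246 238]
235 [248 245 238] [250 248 239]
236 [248 245 238] [235 233 213]
237 [248 245 238] [245 244 226]
238 [248 246 238] [247 246 229]
23
[... 1379 characters left out ...]
, 5, 5, 4, 8, 35, 117, 195, 140, 53, 13, 3, 1, 0]
181 [-5, -5, -1, 6, 19, 44, 78, 54, 13, -2, -5, -5, -3, -2, 0, 1, 5, 8, 9, 9, 8, 7, 15, 57, 145, 194, 114, 39, 11, 4, 4, 3]
182 [-5, 0, 22, 61, 100, 126, 127, 57, 11, -3, -6, -6, -6, -6, -5, -5, -4, -2, 0, 4, 5, 10, 24, 85, 169, 181, 97, 31, 9, 4, 4, 4]
183 [-3, 15, 66, 139, 209, 224, 201, 96, 21, -1, -5, -6, -5, -6, -6, -6, -6, -6, -4, -3, -3, 1, 17, 65, 126, 126, 61, 20, 9, 6, 5, 4]
184 [1, 33, 104, 192, 246, 246, 232, 143, 44, 6, -3, -6, -5, -5, -5, -5, -5, -6, -6, -6, -6, -3, 7, 23, 42, 43, 21, 10, 9, 9, 7, 5]
185 [3, 42, 120, 217, 244, 255, 240, 148, 53, 8, -3, -5, -5, -5, -5, -5, -6, -6, -6, -6, -6, -4, -3, 0, 2, 1, -1, -2, -2, 1, 2, 2]
```

The first top view puts the clip about 46–47 mm from home. The slide is at about 37 mm now, so I pull about 10 mm more.

>>> servo_tool(moves=[[-0.05,-0.2,0,0],[-0.1,-0.4,0,0],[-0.15,-0.6,0,0],[-0.2,-0.8,0,0],[-0.25,-1.0,0,0],[-0.25,-1.0,0,0],[-0.25,-1.0,0,0],[-0.25,-1.0,0,0],[-0.25,-1.0,0,0],[-0.25,-1.0,0,0]])

```text
time: 22.27
ee_pos: [0.5583, -0.0591, 0.0797]
tcp_rot: [179.7, 0.0, 166.0]
wrist_force: [2.6, 13.7, 3.7]
opening: 0.016
grasp_force: 58.8
```

```bash
python3 - <<'E'
from h import *
o=get_obs(); d=(o['ee_pos'][:2]-[.5697,-.0137])*1000; print(o['ee_pos'].round(4),o['wrist_force'].round(1),'travel',-d@[.2445,.9696])
I=[snap('side') for _ in range(4)]; b=np.mean(I,0); np.save('s_c.npy',b)
for r in range(240,253): print(r,b[r,302:312].mean(0).round().astype(int),b[r,317:321].mean(0).round().astype(int),b[r,315:316].mean(0).round().astype(int),b[r,322].round())
save('e2.png',cv2.resize(b[225:265,290:335].astype(np.uint8),(675,600),interpolation=cv2.INTER_CUBIC))
E
```

```text
[ 0.5583 -0.0591  0.0797] [ 2.6 13.7  3.7] travel 46.84714281019249
240 [248 245 238] [234 234 210] [242 236 222] [245. 242. 232.]
241 [248 245 238] [244 244 224] [243 239 227] [245. 241. 232.]
242 [241 237 228] [245 244 225] [246 242 232] [246. 242. 234.]
243 [210 205 197] [249 249 232] [248 244 236] [246. 243. 235.]
244 [224 204 145] [247 240 189] [251 242 197] [248. 242. 220.]
245 [231 193  85] [237 199  80] [246 220 106] [248. 219. 159.]
246 [233 210 160] [238 138  56] [218 176 110] [244. 144.  98.]
247 [245 240 227] [226  70  52] [226 190 168] [238.  92.  78.]
248 [248 245 238] [179  57  48] [231 174 161] [200.  81.  72.]
249 [248 245 238] [151  56  47] [233 151 138] [162.  81.  72.]
250 [248 245 238] [175  90  75] [228 149 137] [167.  90.  82.]
251 [238 234 225] [241 229 202] [220 148 136] [166.  97.  88.]
252 [200 195 186] [245 243 221] [240 224 212] [232. 219. 204.]
```

View pics/e2.png

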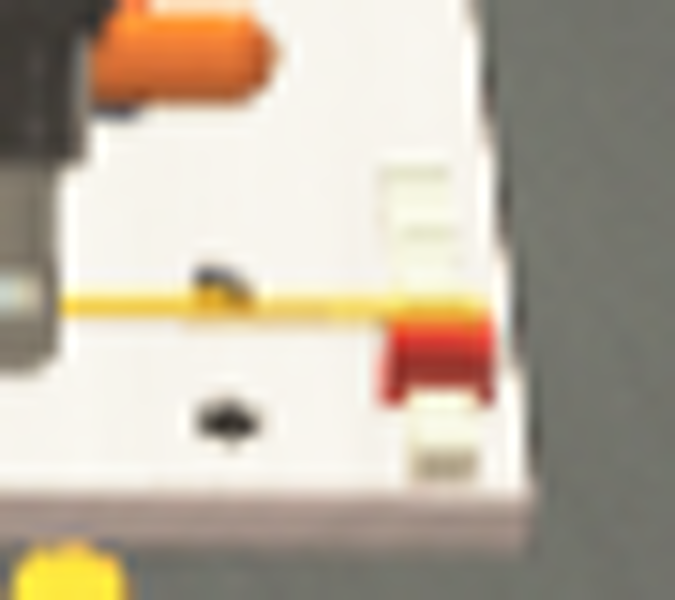

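The pointer (y≈307 in the crop) lies over the upper edge of the red clip, whose top face runs from about y=310 to 340. The pointer stands a few mm above the clip, so its foot is close to the clip's middle. The two views put the clip between 46 and 49 mm, so I pull about 1 mm more to sit in the middle of that, and hold.

>>> servo_tool(moves=[[-0.02,-0.1,0,0],[-0.02,-0.1,0,0],[-0.02,-0.1,0,0],[-0.02,-0.1,0,0],[-0.02,-0.1,0,0],[-0.02,-0.1,0,0],[-0.02,-0.1,0,0],[-0.02,-0.1,0,0],[-0.02,-0.1,0,0],[-0.02,-0.1,0,0],[-0.02,-0.1,0,0],[-0.02,-0.1,0,0],[-0.02,-0.1,0,0],[-0.02,-0.1,0,0]])

```text
time: 23.63
ee_pos: [0.5581, -0.0601, 0.0798]
tcp_rot: [179.7, 0.0, 166.0]
wrist_force: [2.3, 13.9, 3.7]
opening: 0.0163
grasp_force: 58.9
```

```bash
python3 - <<'E'
from h import *
o=get_obs(); d=(o['ee_pos'][:2]-[.5697,-.0137])*1000; print(o['ee_pos'].round(4),'travel',-d@[.2445,.9696],o['grasp_force'])
print(job_done())
E
```

```text
[ 0.5581 -0.0601  0.0798] travel 47.80735359672178 58.87095630168915
the job is handed in; nothing more can be done
None
```

I ran the pen along the whole weld, hung it back in its stand and let go, and handed the job in with the gripper holding the T-handle at about 48 mm of travel. My camera estimates put the red clip at 46 to 49 mm. `job_done()` returned no verdict, so I can't confirm the run passed.

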